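Interleave the templates and hold the case lid open

ROBOT

A 7-joint arm with a two-finger parallel gripper is mounted at the origin on the work surface. World frame = base frame: x ahead of the robot, y to its left, z up, the work surface at z = 0. Lengths are in m, angles in rad, forces in N, time in s.
With the tool pointing down it reaches from about 0.4 to 0.875 m from the base axis. Payload 4.4 kg.
Tool frame: the origin (TCP) lies midway between the tips of the shut fingers; the grasp point (between the pads) lies 19 mm behind it (grip_depth is the distance from the TCP to the grasp point, in m); z points along the fingers, y is the direction in which the jaws open and shut (so a half turn about z gives the same grasp; the last joint's range is limited). The gripper opens to 85 mm and grips with 20 to 120 N. Pads are 22 mm wide; open, the fingers measure 114 mm over their backs; the gripper's body (76 mm by 85 mm) begins 54 mm behind the grasp point. The pads swing forward as they close: fully open they stand 13 mm farther back than shut.
Start: joints at [1.193, 0.628, 0.038, 1.517, -0.027, 0.996, -0.02], TCP at [0.199, -0.619, 0.231] pointing down, gripper open.
Joint ranges: [-3.06, 3.06], [-0.37, 2.12], [-1.25, 1.32], [0.18, 2.47], [-1.1, 4.24], [0.23, 1.98], [-2.94, 2.94]. Speed limits (rad/s): [2.57, 2.57, 3.14, 3.14, 3.14, 3.14, 3.14].

INTERFACE

Orientations are given as a rotation vector (axis times angle).
In Python, from bench import * gives the robot as it stands.
- The arm moves only by the tool drive_tool, never from a script. Its argument "targets" is text: rows parted by semicolons, each of 5 numbers parted by spaces: the shift along the tool's x, y, z in mm, then the turn about the tool's z in degrees, then the closure, from 0 (fully open) to 1 (shut). A call has 1 to 8 rows; each row is the pose to reach, as a shift and turn from the pose commanded when the call began, along the tool's axes at that moment; what a row does not reach only later rows make up. A row lasts 1/10 s, in which the tool goes at most 50 mm and 8.59 degrees, less where a joint would pass 70% of its speed; a pose out of reach is approached as far as the arm can. A call with a gripper value outside its range is refused whole. The fingers move at their own pace and stop on an object; the grip force is fixed at half the most. Time passes only in rows, so rows that repeat a pose let the fingers close. It gives the time, the measured TCP pose, the force and the opening at its end, in the units of the state.
- get_state(): the state, without advancing time (a new reading comes with each control period).
- read_camera(name): name is "scene" or "top"; returns the picture (420x560x3 uint8, red, green, blue); there is no depth.
- camera_model(name): a dict with "mtx" (3x3 intrinsics, pixels), "world_from_camera" (4x4, takes a point from camera to world coordinates). Camera axes: x right, y up, looking along -z (the intrinsics and any distortion apply to the point x, -y, -z); pixel columns grow to the right and rows downward; lengths in m; the calibration is good to about 2 mm. A picture is of the moment at which its call begins. camera_model takes no time and is no camera call.
- job_done(): hands the job in, once; it reports no verdict.
The state is a dict: "time": time; "joints": joint angles; "qvel": joint speeds; "joint_efforts": joint torques, N m; "tool_pos": TCP position; "eef_rot": TCP orientation; "ft_force": force on the tool from outside, world axes, zero at the start; "torque": the same for the moment, N m; "grip_width": finger opening in m.
Only numpy, scipy, OpenCV 4.12 (cv2) and the standard library are available. Lean on these libraries where they do the work, as an engineer would, in place of code of your own. Each camera call takes 0.05 s, during which the arm holds its last target.

TASK

Make up the stack on the red carrier: lay the white separator board centred and square on the orange template, then lay the green template centred and square on the separator. Then lift the wooden case's lid by its brass bar and hold it open at 60 degrees from closed, so that a colleague can load the stack: the lid falls shut by itself, so finish still holding it with the gripper, with nothing propping it. Leave the jar, the spool and the mallet where they are.

Things in the scene. Friction and masses are not known exactly. Their poses are not given: they have to be found in the camera images.
- bottom_template_center (a point): Orange plastic cutting template with black slots, flat plate 116 x 54 x 8 mm (along its x, y, z), loose, about 65 g, lying centred on the red carrier from the start with its long axis along the carrier's. Point: centre of the plate, half-way up (4 mm above its underside), 19 mm above the bench; axes those of the plate.
- separator_center (a point): White rigid separator board, 124 x 64 x 5 mm (along its x, y, z), loose, about 30 g, lying centred on its own wooden rest block (90 x 36 x 15 mm), its long edges overhanging the block by 14 mm, so fingers can reach past its underside. Point: centre of the board, half-way up.
- top_template_center (a point): Green plastic cutting template with black slots, flat plate 116 x 54 x 8 mm (along its x, y, z), loose, about 65 g, lying centred on its own wooden rest block (90 x 36 x 15 mm), its long edges overhanging by 9 mm. Point: centre of the plate, half-way up.
- carrier: Red carrier block 130 x 36 x 15 mm (along its x, y, z), fixed to the bench, on which the stack is built. Origin: centre of its underside. The places of the carrier and the two rest blocks are interchanged from one start to the next.
- lid (a joint): Opening angle in rad of the lid of the case: 0 closed, grows as the lid rises, stop at 1.4. Its weight alone shuts it from any angle; 60 degrees is 1.047. The lid is dark wood, about 0.35 kg, panel 140 mm from hinge to front edge, 230 mm wide, 8 mm thick, with a brass bar handle; the case (140 x 230 x 80 mm high, fixed) has the hinge along its top edge farthest from the robot.
- lid_bar (a point): Middle of the brass bar handle: round bar 10 mm thick, 120 mm long, parallel to the hinge, in the plane of the lid 45 mm ahead of its front edge, joined to the lid at both ends; open gap of 40 mm between bar and lid edge, nothing beneath it. 84 mm above the bench when the lid is shut. Axes: x from the bar towards the hinge, y along the hinge line, z up off the lid when closed; they turn with the lid.
- lid_hinge (a point): Middle of the lid's hinge line, 4 mm above it when closed; 185 mm behind lid_bar. Its axes are those of the lid.
- paint_jar: Bystander: amber jar of edge paint, 52 mm diameter, 75 mm high, behind the sheets. Origin: centre of its underside.
- thread_spool: Bystander: blue thread spool, 60 mm diameter, 80 mm high, standing behind the sheets. Origin: centre of its underside.
- mallet: Bystander: mallet lying down, white head 48 mm diameter and 90 mm long, wooden handle 170 mm long pointing away from the robot. Origin: under the middle of the head.
Things that resemble listed ones, but are neither listed nor needed, are in the scene too. There is more than one size of the part that bears separator_center; the job needs the largest.

How it is judged:
By the outcome, as a careful person would: the job done as asked, in the order asked, and still so for the second after the job is handed in, while the arm keeps its last pose, push and grip.
It also fails if it takes over 64 s, if anything falls off the work surface, if the arm or the gripper's body presses on something with over 40 N, if the wrist force passes 120 N, or if a joint passes its speed limit or range.

## Working session

There is one attempt and no reset: what is moved stays moved. The work goes in short steps, Python scripts to look and compute and a tool call to move; the robot and the scene stay as the last step left them, time stands still between calls to the robot, and variables do not carry over. Pictures are saved under pics/ and viewed, and the job is handed in when it is done.

Besides the shell and the picture viewer there is one more tool, called after ">>>" by a JSON object that holds its "op" and its "data", one argument or row to a line. drive_tool: Moves the arm, as the interface text tells. Its arguments: {"type":"object","properties":{"targets":{"type":"string"}},"required":["targets"]}

```bash
ls; mkdir -p pics
python3 - <<'E'
from bench import *
import cv2,numpy as np
print(get_state())
for n in ["scene","top"]:
    im=read_camera(n); cv2.imwrite(f"pics/{n}0.png",im[:,:,::-1]); m=camera_model(n); print(n,m)
E
```

```text
pics
{'time': 0.0, 'joints': array([ 1.19318366,  0.62933502,  0.03844066,  1.51835449, -0.02701179,
        0.99630248, -0.02003192]), 'qvel': array([ 0.00142952,  0.00060165,  0.00059192, -0.00161464,  0.00061012,
        0.00052666, -0.00108434]), 'joint_efforts': array([ 6.70963873e-04, -5.63400793e+01,  1.22652970e+00, -1.93446779e+01,
        1.11273938e-02,  1.06951417e-02,  3.88302638e-06]), 'tool_pos': array([ 0.19925212, -0.61805768,  0.23040059]), 'eef_rot': array([-3.10166388e+00, -4.87466736e-01,  4.79433372e-04]), 'ft_force': array([ 0.14446622,  0.88371766, -0.54549581]), 'torque': array([0.02460012, 0.00270032, 0.00796201]), 'grip_width': 0.08530936551172032}
scene {'mtx': array([[429.93551867,   0.        , 272.7765542 ],
       [  0.        , 429.93551867, 207.58960523],
       [  0.        ,   0.        ,   1.        ]]), 'world_from_camera': array([[-0.21047218, -0.73019758,  0.65000997,  1.06886366],
       [ 0.97747112, -0.1679767 ,  0.12780465,  0.14285795],
       [ 0.01586388,  0.6622653 ,  0.74910147,  0.68024564],
       [ 0.        ,  0.        ,  0.        ,  1.        ]])}
top {'mtx': array([[491.22504764,   0.        , 273.8135359 ],
       [  0.        , 491.22504764, 214.35775987],
       [  0.        ,   0.        ,   1.        ]]), 'world_from_camera': array([[ 0.01644935,  0.98310211, -0.18231749,  0.36087615],
       [-0.99985159,  0.017107  ,  0.00203498,  0.05162159],
       [ 0.0051195 ,  0.18225696,  0.98323761,  1.07384055],
       [ 0.        ,  0.        ,  0.        ,  1.        ]])}
```

View pics/scene0.png

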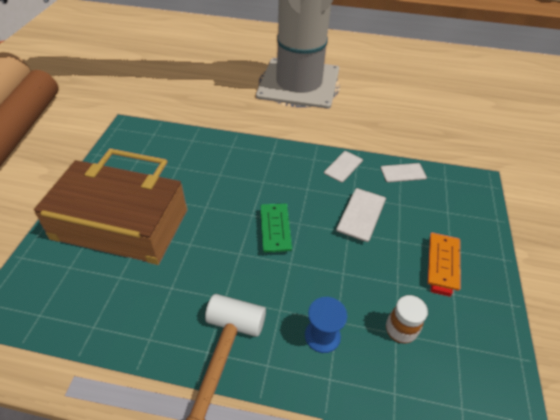

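View pics/top0.png

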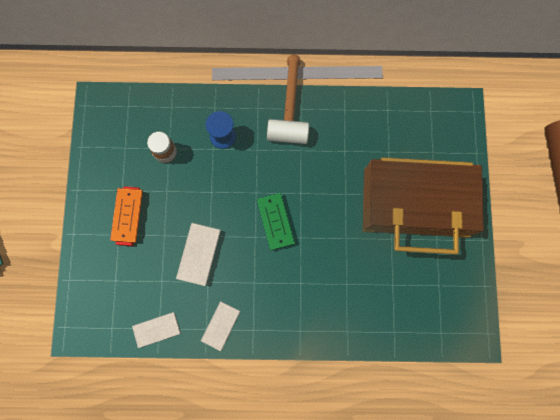

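The scene view, from the far side, shows the case at left, green at (276,228), the largest white board at (361,214) and orange on red at (444,262). In the top view (up = +x, left = +y) orange is at (127,216), the large board at (198,254), green at (276,221) and the bar at (428,250).

```bash
cat > h.py <<'E'
import cv2,numpy as np
from bench import *
def ray(n,uv):
    m=camera_model(n);K=m["mtx"];T=m["world_from_camera"]
    uv=np.atleast_2d(uv).astype(float)
    d=np.c_[(uv[:,0]-K[0,2])/K[0,0],-(uv[:,1]-K[1,2])/K[1,1],-np.ones(len(uv))]
    return T[:3,3],d@T[:3,:3].T
def onplane(n,uv,z):
    o,d=ray(n,uv); s=(z-o[2])/d[:,2]; return o+s[:,None]*d
def project(n,P):
    m=camera_model(n);K=m["mtx"];T=m["world_from_camera"]
    c=(np.atleast_2d(P)-T[:3,3])@T[:3,:3]
    return np.c_[K[0,0]*c[:,0]/-c[:,2]+K[0,2],K[1,1]*-c[:,1]/-c[:,2]+K[1,2]]
def mask(im,col):
    h=cv2.cvtColor(im,cv2.COLOR_RGB2HSV);H,S,V=[h[...,i].astype(int) for i in range(3)]
    if col=="green": return ((H>45)&(H<75)&(S>150)&(V>80))
    if col=="orange": return ((H>5)&(H<18)&(S>200)&(V>190))
    if col=="white": return ((S<60)&(V>140))
    if col=="brass": return ((H>15)&(H<28)&(S>130)&(V>120))
    if col=="red": return (((H<4)|(H>175))&(S>180)&(V>100))
def rects(n,im,col,z,amin=100,close=7):
    m=mask(im,col).astype(np.uint8)*255
    m=cv2.morphologyEx(m,cv2.MORPH_CLOSE,np.ones((close,close)))
    cs,_=cv2.findContours(m,cv2.RETR_EXTERNAL,cv2.CHAIN_APPROX_NONE)
    out=[]
    for c in cs:
        if cv2.contourArea(c)<amin: continue
        P=onplane(n,c[:,0],z)[:,:2]
        (cx,cy),(w,h),a=cv2.minAreaRect((P*1000).astype(np.float32))
        if w<h: w,h,a=h,w,a+90
        # area-based centroid
        q=(P*1e3).astype(np.float32); M=cv2.moments(q)
        out.append(dict(px=c[:,0].mean(0).round(),c=(round(cx,1),round(cy,1)),cm=(round(M['m10']/M['m00'],1),round(M['m01']/M['m00'],1)),wh=(round(w,1),round(h,1)),a=round((a+90)%180-90,1)))
    return out
E
python3 - <<'E'
from h import *
for n in ["scene","top"]:
    im=cv2.imread(f"pics/{n}0.png")[:,:,::-1].copy()
    for col,z in [("green",.023),("orange",.023),("white",.020),("brass",.084)]:
        print(n,col); [print("  ",r) for r in rects(n,im,col,z)]
E
```

```text
scene green
   {'px': array([275., 228.]), 'c': (545.5, 45.1), 'cm': (545.7, 45.2), 'wh': (119.9, 55.4), 'a': 15.9}
scene orange
   {'px': array([444., 261.]), 'c': (552.5, 368.4), 'cm': (552.7, 368.8), 'wh': (112.0, 49.5), 'a': -3.9}
scene white
   {'px': array([244., 415.]), 'c': (888.4, 75.5), 'cm': (895.5, 58.3), 'wh': (117.4, 20.3), 'a': -77.6}
   {'px': array([128., 398.]), 'c': (908.8, -100.7), 'cm': (907.3, -100.9), 'wh': (181.8, 33.1), 'a': -88.5}
   {'px': array([413., 317.]), 'c': (680.3, 315.1), 'cm': (670.0, 310.4), 'wh': (80.7, 52.3), 'a': 19.7}
   {'px': array([236., 314.]), 'c': (741.8, 17.7), 'cm': (741.3, 18.5), 'wh': (100.8, 51.0), 'a': 85.6}
   {'px': array([362., 214.]), 'c': (468.9, 209.8), 'cm': (468.9, 210.1), 'wh': (128.0, 66.5), 'a': -12.9}
   {'px': array([403., 172.]), 'c': (326.3, 291.2), 'cm': (326.5, 291.0), 'wh': (92.2, 50.9), 'a': -70.1}
   {'px': array([343., 166.]), 'c': (336.0, 159.1), 'cm': (336.1, 158.5), 'wh': (93.7, 49.6), 'a': -25.2}
   {'px': array([304.,  91.]), 'c': (27.7, 1.8), 'cm': (52.8, 38.6), 'wh': (215.6, 214.8), 'a': 5.0}
   {'px': 
[... 2433 characters left out ...]
.6), 'cm': (428.7, 546.8), 'wh': (105.8, 39.2), 'a': -83.3}
   {'px': array([426., 236.]), 'c': (516.2, -264.5), 'cm': (513.9, -265.5), 'wh': (141.5, 88.4), 'a': 87.9}
   {'px': array([552., 200.]), 'c': (582.1, -520.3), 'cm': (585.1, -527.6), 'wh': (47.9, 37.3), 'a': -5.1}
   {'px': array([ 39., 189.]), 'c': (586.9, 536.8), 'cm': (591.5, 532.6), 'wh': (109.9, 34.8), 'a': -71.6}
   {'px': array([427., 161.]), 'c': (662.9, -268.3), 'cm': (662.9, -269.6), 'wh': (190.7, 6.9), 'a': 87.7}
   {'px': array([531.,  74.]), 'c': (871.6, -498.0), 'cm': (866.3, -495.5), 'wh': (134.8, 73.7), 'a': -75.7}
   {'px': array([ 8., 63.]), 'c': (867.4, 631.4), 'cm': (867.5, 630.6), 'wh': (64.2, 31.8), 'a': 25.9}
```

```bash
cat >> h.py <<'E'
from scipy.spatial.transform import Rotation as Ro
def pose():
    s=get_state(); R=Ro.from_rotvec(s["eef_rot"]).as_matrix()
    return s,s["tool_pos"]*1e3,R,np.degrees(np.arctan2(R[1,1],R[0,1]))
def rep(msg=""):
    s,p,R,psi=pose()
    print(msg,"t %.2f"%s["time"],"p",p.round(1),"psi %.2f"%psi,"zaxis",R[:,2].round(3),"F",s["ft_force"].round(1),"w %.1f"%(s["grip_width"]*1e3),"q",s["joints"].round(2))
def goto(x,y,z,psi):
    s,p,R,a=pose()
    sh=R.T@(np.array([x,y,z])-p)
    # turn about tool z (points down): positive turn lowers world heading
    d=(psi-a+180)%360-180
    print("shift mm",sh.round(1),"turn deg %.2f"%(d*np.sign(R[2,2])))
E
python3 - <<'E'
from h import *
rep();rep();goto(500,-50,230,-102.8)
E
```

```text
t 0.10 p [ 199.3 -618.1  230.5] psi -72.13 zaxis [-0.001  0.002 -1.   ] F [ 1.  -0.5 -0.2] w 85.0 q [ 1.19  0.63  0.04  1.52 -0.03  1.   -0.02]
 t 0.10 p [ 199.3 -618.1  230.5] psi -72.13 zaxis [-0.001  0.002 -1.   ] F [ 1.  -0.5 -0.2] w 85.0 q [ 1.19  0.63  0.04  1.52 -0.03  1.   -0.02]
shift mm [ 460.5 -448.4    1.2] turn deg 30.67
```

>>> {"op": "drive_tool", "data": {
  "targets": "35 -33 0 0 0;70 -67 0 3 0;105 -101 0 6 0;140 -135 0 10 0;175 -169 0 14 0;210 -203 0 18 0;245 -238 0 22 0;280 -272 0 26 0"
}}

```text
time: 0.9
tool_pos: [0.3829, -0.2719, 0.2312]
eef_rot: [-3.133, 0.228, 0.0]
ft_force: [1.2, -0.3, -0.1]
grip_width: 0.0853
```

Run:
```python
from h import *
rep();goto(500,-50,230,-102.8);goto(468,211,120,-102.8)
```

```text
t 0.90 p [ 382.9 -271.9  231.2] psi -98.31 zaxis [-0.  0. -1.] F [ 1.2 -0.3 -0.1] w 85.3 q [ 0.45  0.38  0.14  2.01 -0.07  0.76 -1.08]
shift mm [  83.8 -236.5    1.2] turn deg 4.49
shift mm [  14.4 -490.1  111.3] turn deg 4.49
```

>>> {"op": "drive_tool", "data": {
  "targets": "14 -44 0 2 0;28 -88 0 4 0;42 -132 0 4 0;56 -176 0 4 0;60 -220 0 4 0;62 -264 0 4 0;60 -308 0 4 0;55 -352 0 4 0"
}}

```text
time: 1.7
tool_pos: [0.4869, 0.0686, 0.2311]
eef_rot: [3.124, -0.332, 0.0]
ft_force: [0.8, 0.5, -0.4]
grip_width: 0.0851
```

Run:
```python
from h import *
rep();goto(468.3,211,110,-102.8)
```

```text
t 1.70 p [486.9  68.6 231.1] psi -102.14 zaxis [ 0. -0. -1.] F [ 0.8  0.5 -0.4] w 85.1 q [-0.27  0.41  0.11  1.95 -0.06  0.79 -1.92]
shift mm [ -48.2 -135.3  121.1] turn deg 0.66
```

>>> {"op": "drive_tool", "data": {
  "targets": "-12 -34 25 0.5 0;-24 -68 50 0.5 0;-36 -102 80 0.5 0;-48 -135 110 0.5 0;-48 -135 121 0.5 0;-48 -135 121 0.5 0"
}}

```text
time: 2.3
tool_pos: [0.4665, 0.209, 0.1084]
eef_rot: [3.12, -0.342, -0.006]
ft_force: [0.7, -0.9, 0.1]
grip_width: 0.0855
```

Run:
```python
from h import *
im=read_camera("top"); cv2.imwrite("pics/top1.png",im[80:400,:300,::-1].repeat(2,0).repeat(2,1))
im=read_camera("scene"); cv2.imwrite("pics/scene1.png",im[:,:,::-1])
rep();goto(468.3,211,40,-102.8)
```

```text
t 2.40 p [468.6 207.6 110.5] psi -102.72 zaxis [-0.    -0.001 -1.   ] F [ 1.1 -1.   1.2] w 85.3 q [-0.53  0.62  0.08  2.01 -0.09  0.52 -2.17]
shift mm [-1.  -3.3 70.5] turn deg 0.08
```

View pics/top1.png

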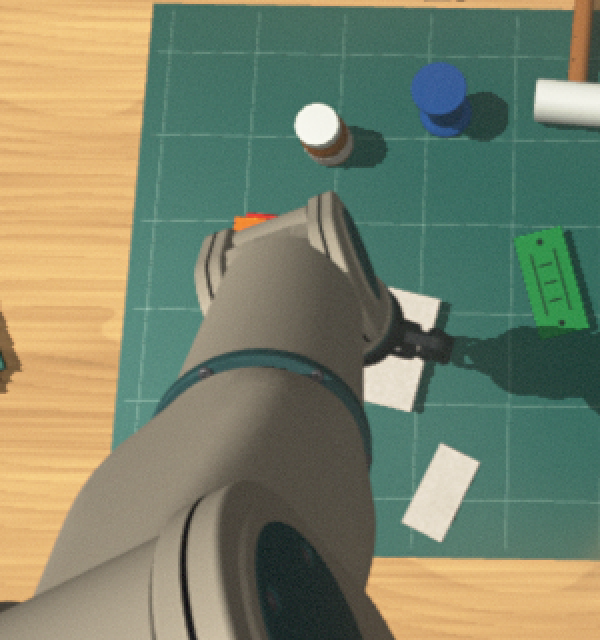

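View pics/scene1.png

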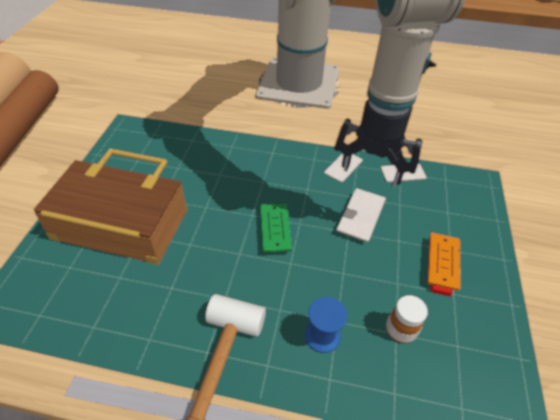

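The scene view shows the open fingers (346,160)–(403,178) above the board at (361,214), spanning its short axis. I'll descend now.

>>> {"op": "drive_tool", "data": {
  "targets": "-1 -3 40 0 0;-1 -3 75 0 0;-1 -3 95 0 0;-1 -3 106 0 0;-1 -3 106 0 0;-1 -3 106 0 0"
}}

```text
time: 3.0
tool_pos: [0.469, 0.2117, 0.0055]
eef_rot: [-3.122, 0.347, -0.003]
ft_force: [0.6, 0.5, -0.4]
grip_width: 0.0855
```

Run:
```python
from h import *
rep();goto(468.3,211,4,-102.8)
```

```text
t 3.00 p [469.  211.7   5.5] psi -102.70 zaxis [ 0.002  0.001 -1.   ] F [ 0.6  0.5 -0.4] w 85.5 q [-0.51  0.81  0.04  2.05 -0.11  0.29 -2.16]
shift mm [-0.6  0.8  1.5] turn deg 0.10
```

>>> {"op": "drive_tool", "data": {
  "targets": "-0.6 0.5 0 0 0.3;-0.6 0.5 0 0 1;-0.6 0.5 0 0 1;-0.6 0.5 0 0 1;-0.6 0.5 0 0 1;-0.6 0.5 0 0 1"
}}

```text
time: 3.6
tool_pos: [0.468, 0.2118, 0.0061]
eef_rot: [-3.121, 0.346, -0.003]
ft_force: [-0.8, -0.5, 9.8]
grip_width: 0.0619
```

Run:
```python
from h import *
rep()
im=read_camera("scene"); cv2.imwrite("pics/scene2.png",im[100:300,250:500,::-1].repeat(3,0).repeat(3,1))
```

```text
t 3.60 p [468.  211.8   6.1] psi -102.64 zaxis [ 0.002  0.001 -1.   ] F [-0.8 -0.5  9.8] w 61.9 q [-0.51  0.81  0.04  2.05 -0.11  0.28 -2.16]
```

View pics/scene2.png

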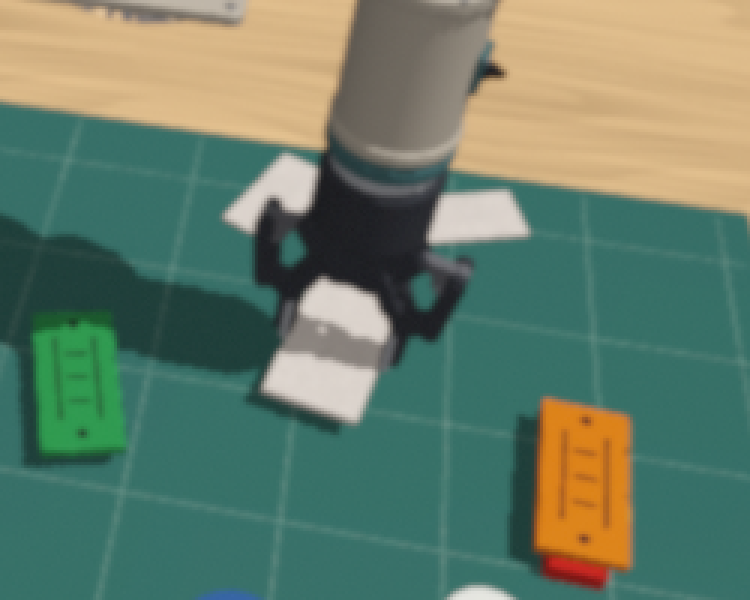

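The board sits between the fingers at (325,330). The reading is 61.9 mm against the expected 64, so I'll lift a little and check.

>>> {"op": "drive_tool", "data": {
  "targets": "0 0 -10 0 1;0 0 -25 0 1;0 0 -45 0 1;0 0 -65 0 1;0 0 -80 0 1;0 0 -80 0 1"
}}

```text
time: 4.25
tool_pos: [0.4687, 0.2124, 0.0869]
eef_rot: [-3.12, 0.345, -0.007]
ft_force: [0.1, 0.4, -0.1]
grip_width: 0.0618
```

Run:
```python
from h import *
rep()
im=read_camera("scene"); cv2.imwrite("pics/scene3.png",im[100:300,250:500,::-1].repeat(3,0).repeat(3,1))
```

```text
t 4.25 p [468.7 212.4  86.9] psi -102.63 zaxis [ 0.004  0.002 -1.   ] F [ 0.1  0.4 -0.1] w 61.8 q [-0.53  0.66  0.07  2.02 -0.1   0.46 -2.17]
```

View pics/scene3.png

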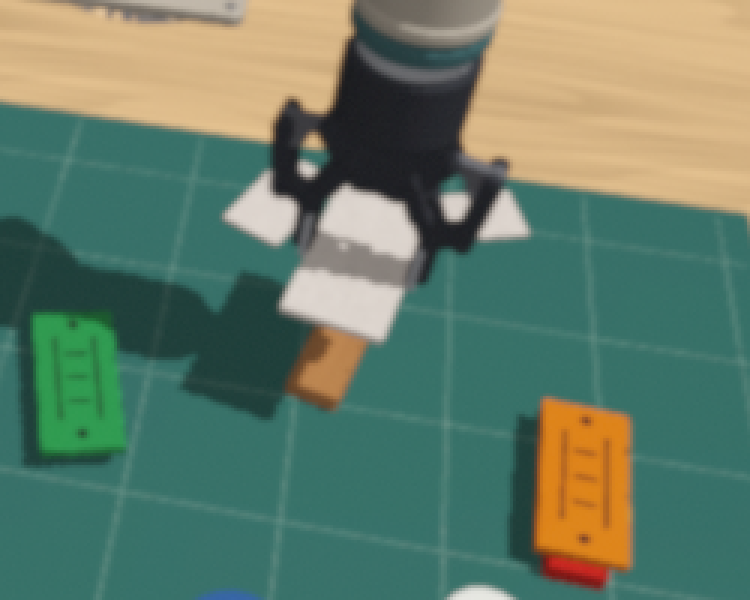

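Run:
```python
from h import *
goto(551.2,369.4,87,-93.8)
```

```text
shift mm [  46.8 -171.7   -0.9] turn deg -8.83
```

>>> {"op": "drive_tool", "data": {
  "targets": "6 -22 0 -2 1;14 -52 0 -4 1;22 -82 0 -6 1;31 -112 0 -8 1;39 -142 0 -8.8 1;45 -164 0 -8.8 1;47 -171.7 0 -8.8 1;47 -171.7 0 -8.8 1"
}}

```text
time: 5.1
tool_pos: [0.5499, 0.3693, 0.0832]
eef_rot: [3.139, -0.103, -0.002]
ft_force: [-0.1, -1.7, -0.3]
grip_width: 0.0619
```

Run:
```python
from h import *
rep();
im=read_camera("scene"); cv2.imwrite("pics/scene4.png",im[100:300,310:560,::-1].repeat(3,0).repeat(3,1))
rep();goto(551.2,369.4,14.5,-93.8)
for r in rects("scene",im,"white",.104-.006): print(r)
```

```text
t 5.10 p [549.9 369.3  83.2] psi -93.77 zaxis [-0.001 -0.001 -1.   ] F [-0.1 -1.7 -0.3] w 61.9 q [-0.67  0.82  0.06  1.6  -0.07  0.73 -2.21]
 t 5.15 p [549.7 367.8  83.3] psi -93.84 zaxis [-0.002 -0.002 -1.   ] F [-1.3 -1.5 -0.2] w 62.0 q [-0.67  0.82  0.06  1.6  -0.07  0.73 -2.21]
shift mm [ 1.5 -1.8 68.8] turn deg -0.04
{'px': array([244., 415.]), 'c': (909.6, 84.0), 'cm': (915.9, 68.5), 'wh': (104.8, 17.9), 'a': -77.6}
{'px': array([128., 398.]), 'c': (927.8, -71.7), 'cm': (926.4, -71.9), 'wh': (160.8, 29.4), 'a': -88.3}
{'px': array([412., 318.]), 'c': (728.0, 294.2), 'cm': (718.8, 290.6), 'wh': (73.6, 46.7), 'a': 15.1}
{'px': array([236., 314.]), 'c': (780.7, 32.6), 'cm': (780.0, 33.3), 'wh': (89.6, 46.5), 'a': 85.5}
{'px': array([459., 240.]), 'c': (558.4, 367.2), 'cm': (566.7, 369.2), 'wh': (117.1, 66.8), 'a': -4.0}
{'px': array([405., 170.]), 'c': (403.3, 277.2), 'cm': (410.1, 275.7), 'wh': (96.5, 64.7), 'a': -70.7}
{'px': array([346., 163.]), 'c': (412.2, 161.6), 'cm': (417.3, 159.2), 'wh': (108.0, 46.4), 'a': -22.9}
{'px': array([524., 158.]), 'c': (304.9, 527.2), 'cm': (333.3, 505.8), 'wh': (148.2, 38.8), 'a': -44.5}
{'px': array([303.,  91.]), 'c': (153.0, 18.4), 'cm': (176.0, 48.1), 'wh': (194.7, 190.0), 'a': 5.0}
{'px': array([328.,  24.]), 'c': (-193.4, 67.9), 'cm': (-183.8, 36.0), 'wh': (286.4, 89.9), 'a': 4.3}
{'px': array([20., 13.]), 'c': (-16.9, -815.1), 'cm': (-19.1, -847.1), 'wh': (268.6, 156.0), 'a': 34.8}
```

View pics/scene4.png

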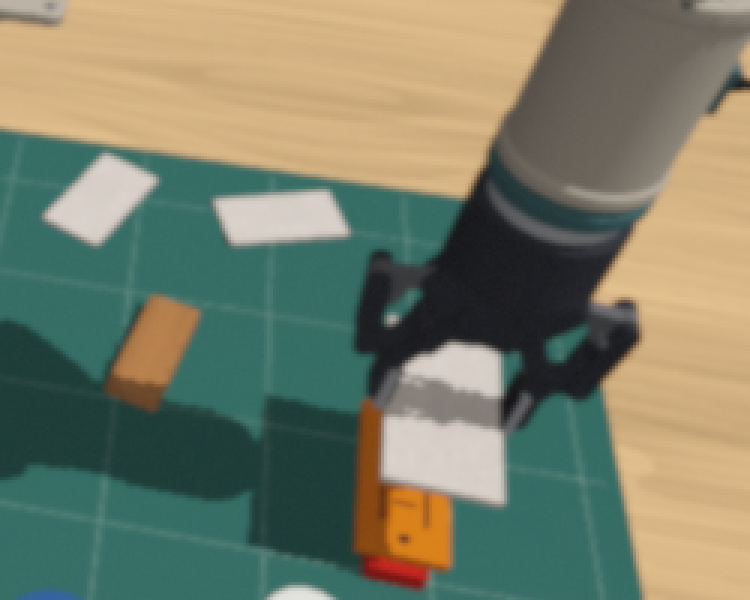

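Board held level above the orange template, at (445,430) in the crop, with yaw matching.

>>> {"op": "drive_tool", "data": {
  "targets": "1.5 -1.5 15 0 1;1.5 -1.5 35 0 1;1.5 -1.5 50 0 1;1.5 -1.5 58 0 1;1.5 -1.5 60 0 1;1.5 -1.5 60 0 1"
}}

```text
time: 5.75
tool_pos: [0.5523, 0.37, 0.0241]
eef_rot: [3.14, -0.106, -0.0]
ft_force: [-0.5, -0.7, -0.0]
grip_width: 0.0619
```

Run:
```python
from h import *
rep();
im=read_camera("scene"); 
im2=read_camera("top"); cv2.imwrite("pics/x5.png",np.hstack([im[150:300,380:530,::-1].repeat(2,0).repeat(2,1),im2[150:300,60:210,::-1].repeat(2,0).repeat(2,1)]))
rep();goto(551.2,369.4,14.5,-93.8)
for r in rects("scene",im,"white",.038): 
  if 440<r['px'][0]<480: print(r)
```

```text
t 5.75 p [552.3 370.   24.1] psi -93.85 zaxis [-0. -0. -1.] F [-0.5 -0.7 -0. ] w 61.9 q [-0.66  0.9   0.06  1.61 -0.07  0.63 -2.21]
 t 5.85 p [552.8 370.5  25. ] psi -93.84 zaxis [ 0.001  0.001 -1.   ] F [ 0.2 -0.4 -0.8] w 62.0 q [-0.67  0.9   0.06  1.61 -0.07  0.63 -2.21]
shift mm [-1.5  1.2 10.5] turn deg -0.04
{'px': array([448., 261.]), 'c': (562.6, 367.4), 'cm': (571.8, 370.0), 'wh': (110.5, 66.9), 'a': -3.2}
```

View pics/x5.png

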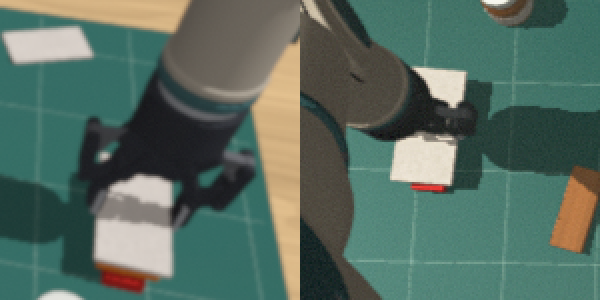

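```bash
cat >> h.py <<'E'
def inbox(n,im,col,z,box,amin=20):
    x0,y0,x1,y1=box; m=np.zeros(im.shape[:2],np.uint8)
    m[y0:y1,x0:x1]=mask(im,col)[y0:y1,x0:x1]*255
    cs,_=cv2.findContours(m,cv2.RETR_EXTERNAL,cv2.CHAIN_APPROX_NONE)
    c=np.vstack([c[:,0] for c in cs if cv2.contourArea(c)>amin])
    P=onplane(n,c,z)[:,:2]*1e3
    (cx,cy),(w,h),a=cv2.minAreaRect(P.astype(np.float32))
    if w<h: w,h,a=h,w,a+90
    return np.round([cx,cy,w,h,(a+90)%180-90],1)
E
python3 - <<'E'
from h import *
im=read_camera("top"); print(inbox("top",im,"white",.039,(100,170,150,250)))
im=read_camera("scene");print(inbox("scene",im,"red",.0,(420,230,480,320)))
E
```

```text
[552.6 371.2 126.6  66.6  -3.8]
[606.6 367.   32.1  11.8  85.6]
```

Run:
```python
from h import *
rep();goto(550.2,369.3,14.5,-93.8)
```

```text
t 5.95 p [552.8 370.6  25.2] psi -93.84 zaxis [ 0.001  0.001 -1.   ] F [ 0.2 -0.2 -0.6] w 62.1 q [-0.67  0.9   0.06  1.61 -0.07  0.63 -2.21]
shift mm [-2.5  1.5 10.7] turn deg -0.04
```

>>> {"op": "drive_tool", "data": {
  "targets": "-2.5 1.5 0 0 1;-2.5 1.5 3 0 1;-2.5 1.5 6 0 1;-2.5 1.5 8 0 1;-2.5 1.5 9 0 1;-2.5 1.5 9 0 1"
}}

```text
time: 6.55
tool_pos: [0.5495, 0.3689, 0.015]
eef_rot: [3.14, -0.105, -0.001]
ft_force: [-0.3, -0.4, 0.9]
grip_width: 0.0619
```

Run:
```python
from h import *
rep();
im=read_camera("top"); print(inbox("top",im,"white",.0295,(100,170,150,250)))
rep()
```

```text
t 6.55 p [549.5 368.9  15. ] psi -93.84 zaxis [-0. -0. -1.] F [-0.3 -0.4  0.9] w 61.9 q [-0.67  0.91  0.05  1.62 -0.08  0.61 -2.21]
[549.5 369.4 126.9  66.2  -3.8]
 t 6.60 p [549.6 368.9  15.2] psi -93.84 zaxis [-0. -0. -1.] F [ 0.6  0.7 -0.3] w 61.6 q [-0.67  0.91  0.05  1.62 -0.08  0.61 -2.21]
```

>>> {"op": "drive_tool", "data": {
  "targets": "0.5 -0.6 0 0 1;0.5 -0.6 1 0 1;0.5 -0.6 1 0 1;0.5 -0.6 1 0 0.3;0.5 -0.6 1 0 0;0.5 -0.6 1 0 0;0.5 -0.6 1 0 0;0.5 -0.6 1 0 0"
}}

```text
time: 7.4
tool_pos: [0.5502, 0.3695, 0.0143]
eef_rot: [3.14, -0.105, 0.0]
ft_force: [-0.0, 0.4, -0.3]
grip_width: 0.0849
```

>>> {"op": "drive_tool", "data": {
  "targets": "0 0 -15 0 0;0 0 -35 0 0;0 0 -60 0 0;0 0 -90 0 0;0 30 -100 0 0;0 70 -100 0 0;0 110 -100 0 0;0 150 -100 0 0"
}}

```text
time: 8.2
tool_pos: [0.5403, 0.2187, 0.1158]
eef_rot: [-3.139, 0.104, -0.003]
ft_force: [0.7, 0.1, 0.9]
grip_width: 0.0856
```

Run:
```python
from h import *
rep();goto(543,46,100,-74.1)
im=read_camera("top"); print(inbox("top",im,"white",.028,(100,170,150,250)))
cv2.imwrite("pics/x6.png",im[150:300,60:330,::-1].repeat(2,0).repeat(2,1))
```

```text
t 8.20 p [540.3 218.7 115.8] psi -93.81 zaxis [ 0.002  0.001 -1.   ] F [0.7 0.1 0.9] w 85.6 q [-0.46  0.68  0.05  1.82 -0.05  0.64 -2.03]
shift mm [ 14.1 172.1  15.7] turn deg -19.71
[561.8 382.  178.6  88.2   4.6]
```

View pics/x6.png

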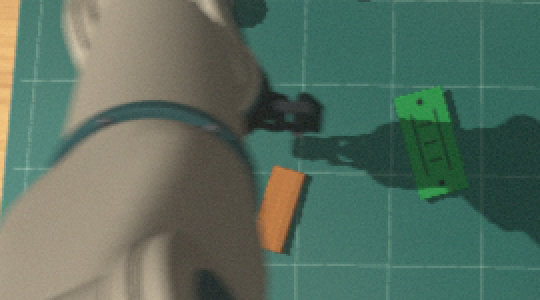

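>>> {"op": "drive_tool", "data": {
  "targets": "4 40 0 -5 0;8 85 0 -10 0;12 130 0 -15 0;13 160 0 -19 0;13.5 172 10 -19.7 0;13.5 172 15 -19.7 0;13.5 172 15 -19.7 0"
}}

```text
time: 8.95
tool_pos: [0.5417, 0.0492, 0.0987]
eef_rot: [-3.11, -0.434, 0.002]
ft_force: [0.3, 0.5, -0.1]
grip_width: 0.0856
```

Run:
```python
from h import *
im=read_camera("top"); print(inbox("top",im,"white",.028,(100,170,150,250)))
cv2.imwrite("pics/x7.png",im[150:300,60:330,::-1].repeat(2,0).repeat(2,1))
s=read_camera("scene"); print(inbox("scene",s,"white",.028,(425,220,475,310)))
cv2.imwrite("pics/x7s.png",s[180:320,240:500,::-1].repeat(3,0).repeat(3,1))
rep();goto(542.3,46,40,-74.1)
```

```text
[549.9 370.2 124.7  65.2  -3.8]
[551.4 367.7 129.2  66.   -4.1]
 t 9.05 p [542.1  50.1  99.2] psi -73.97 zaxis [-0.     0.001 -1.   ] F [0.4 0.4 0.2] w 85.2 q [-0.09  0.67 -0.08  1.93  0.09  0.55 -1.52]
shift mm [-1.   4.1 59.2] turn deg 0.13
```

View pics/x7.png

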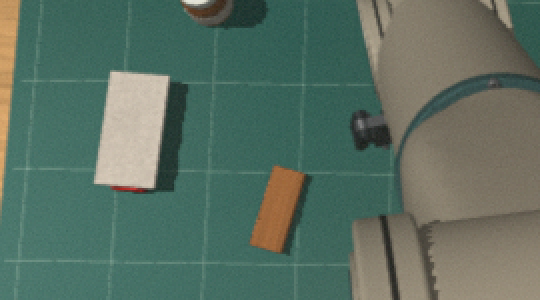

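View pics/x7s.png

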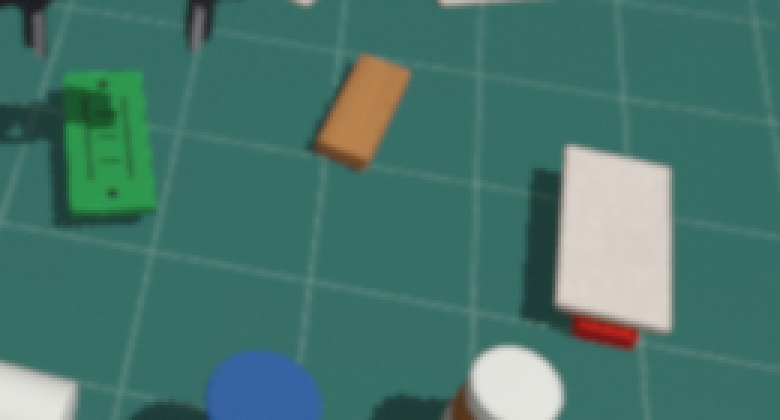

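Separator by the top camera is (549.9, 370.2), −3.8°, against (549.9, 370.1), −3.7° for the orange, so it is well centred. Next is the green, gripped high so the fingertips stay above its underside.

>>> {"op": "drive_tool", "data": {
  "targets": "-1 4 20 0 0;-1 4 45 0 0;-1 4 65 0 0;-1 4 75 0 0;-1 4 75 0 0;-1 4 75 0 0"
}}

```text
time: 9.65
tool_pos: [0.5427, 0.0441, 0.0248]
eef_rot: [-3.111, -0.435, -0.001]
ft_force: [-1.1, 0.2, -0.3]
grip_width: 0.0851
```

Run:
```python
from h import *
s=read_camera("scene"); cv2.imwrite("pics/x8.png",s[150:280,220:350,::-1].repeat(4,0).repeat(4,1))
rep();goto(542.3,46,13,-74.1)
```

```text
t 9.70 p [543.   43.9  25.2] psi -74.10 zaxis [ 0.002  0.    -1.   ] F [-0.5  0.   0.2] w 85.4 q [-0.09  0.79 -0.06  1.96  0.11  0.39 -1.53]
shift mm [-0.1 -2.2 12.2] turn deg 0.00
```

View pics/x8.png

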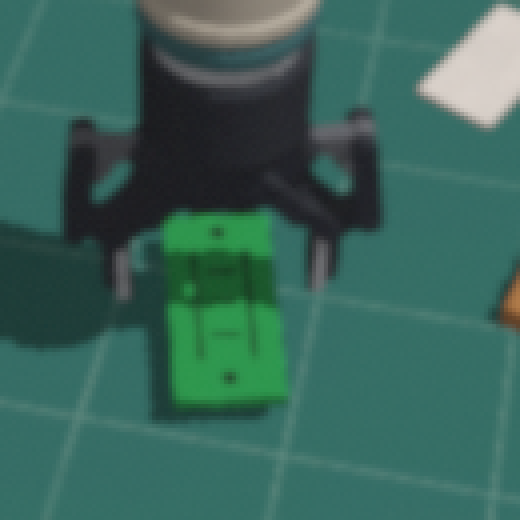

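Run:
```python
from h import *
s,p,R,a=pose()
for dz in (0,8,13,18):
    for sg in (-1,1):
        P=p+R[:,1]*sg*45+np.array([0,0,dz]); print(dz,project("scene",P/1e3).round(1))
```

```text
0 [[297.4 223.6]]
0 [[251.7 225.4]]
8 [[297.6 221. ]]
8 [[251.6 222.8]]
13 [[297.8 219.3]]
13 [[251.6 221.2]]
18 [[297.9 217.7]]
18 [[251.5 219.5]]
```

>>> {"op": "drive_tool", "data": {
  "targets": "0 -2 4 0 0;0 -2 8 0 0;0 -2 11 0 0;0 -2 12 0 0;0 -2 12 0 0;0 -2 12 0 0"
}}

```text
time: 10.3
tool_pos: [0.5417, 0.0451, 0.0123]
eef_rot: [3.112, 0.433, 0.0]
ft_force: [-0.6, 0.3, -0.2]
grip_width: 0.0851
```

Run:
```python
from h import *
rep();goto(542.3,46,13,-74.1)
```

```text
t 10.30 p [541.7  45.1  12.3] psi -74.15 zaxis [ 0. -0. -1.] F [-0.6  0.3 -0.2] w 85.1 q [-0.1   0.82 -0.05  1.96  0.11  0.37 -1.53]
shift mm [ 0.8 -0.7 -0.7] turn deg -0.05
```

>>> {"op": "drive_tool", "data": {
  "targets": "0.5 0 -1 0 0;0.5 0 -1 0 0.3;0.5 0 -1 0 1;0.5 0 -1 0 1;0.5 0 -1 0 1;0.5 0 -1 0 1;0.5 0 -1 0 1;0.5 0 -1 0 1"
}}

```text
time: 11.1
tool_pos: [0.5422, 0.0454, 0.014]
eef_rot: [-3.112, -0.434, -0.001]
ft_force: [-1.1, 1.0, 6.0]
grip_width: 0.0518
```

Run:
```python
from h import *
rep()
s=read_camera("scene"); cv2.imwrite("pics/x9.png",s[150:280,220:350,::-1].repeat(4,0).repeat(4,1))
```

```text
t 11.10 p [542.2  45.4  14. ] psi -74.14 zaxis [ 0.  0. -1.] F [-1.1  1.   6. ] w 51.8 q [-0.1   0.81 -0.05  1.96  0.11  0.37 -1.53]
```

View pics/x9.png

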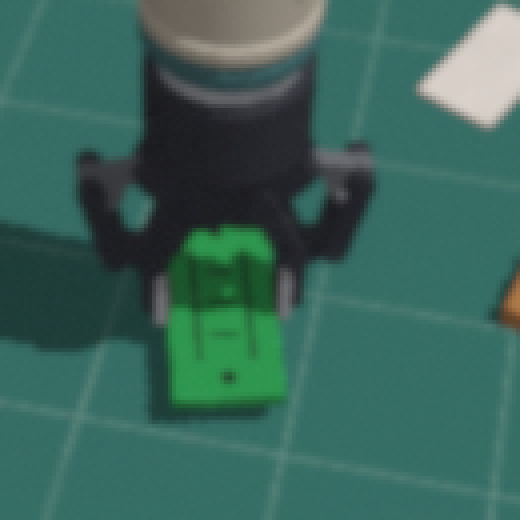

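Both pads hold the green's edges, at (160,300) and (285,295), reading 51.8 (same −2 mm offset as before). I'll lift it and go over the stack.

>>> {"op": "drive_tool", "data": {
  "targets": "0 0 -8 0 1;0 0 -22 0 1;0 0 -40 0 1;0 0 -60 0 1;0 0 -76 0 1;0 0 -80 0 1;0 0 -80 0 1"
}}

```text
time: 11.85
tool_pos: [0.5427, 0.0453, 0.0944]
eef_rot: [3.111, 0.433, 0.003]
ft_force: [-0.1, -0.1, -0.7]
grip_width: 0.0519
```

Run:
```python
from h import *
rep()
s=read_camera("scene"); cv2.imwrite("pics/x10.png",s[150:280,220:350,::-1].repeat(4,0).repeat(4,1))
goto(550,370,95,-93.8)
```

```text
t 11.85 p [542.7  45.3  94.4] psi -74.14 zaxis [ 0.002  0.    -1.   ] F [-0.1 -0.1 -0.7] w 51.9 q [-0.08  0.67 -0.08  1.93  0.09  0.54 -1.52]
shift mm [  96.3 -310.2   -1.4] turn deg 19.66
```

View pics/x10.png

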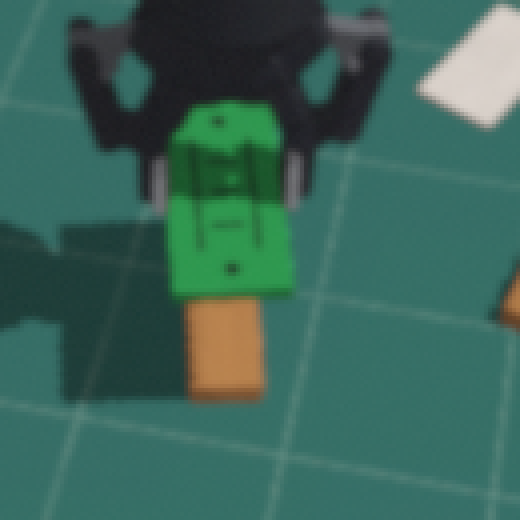

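>>> {"op": "drive_tool", "data": {
  "targets": "5 -16 0 1 1;13 -42 0 3 1;22 -72 0 5 1;32 -104 0 7.5 1;42 -136 0 10 1;52 -168 0 12 1;62 -200 0 14 1;72 -230 0 16 1"
}}

```text
time: 12.7
tool_pos: [0.5475, 0.2876, 0.092]
eef_rot: [3.141, -0.005, -0.003]
ft_force: [0.2, -0.4, -0.1]
grip_width: 0.052
```

Run:
```python
from h import *
rep();goto(550,370,90,-93.8)
```

```text
t 12.70 p [547.5 287.6  92. ] psi -90.18 zaxis [-0.002 -0.001 -1.   ] F [ 0.2 -0.4 -0.1] w 52.0 q [-0.56  0.76  0.05  1.72 -0.05  0.66 -2.06]
shift mm [  2.2 -82.4   1.9] turn deg 3.62
```

>>> {"op": "drive_tool", "data": {
  "targets": "1 -25 0 2 1;1.5 -50 0 3.6 1;2 -70 5 3.6 1;2 -80 15 3.6 1;2 -82 30 3.6 1;2 -82 40 3.6 1;2 -82 40 3.6 1"
}}

```text
time: 13.4
tool_pos: [0.5495, 0.3652, 0.0505]
eef_rot: [3.135, -0.105, -0.006]
ft_force: [0.2, -0.7, -0.6]
grip_width: 0.0517
```

Run:
```python
from h import *
t=read_camera("top");rep();z=(pose()[1][2]-14+23)/1e3
print("green",inbox("top",t,"green",z,(90,150,190,270)))
s=read_camera("scene"); print("green s",inbox("scene",s,"green",z,(400,150,500,310)))
cv2.imwrite("pics/x11.png",np.hstack([s[150:300,380:530,::-1].repeat(2,0).repeat(2,1),t[150:300,60:210,::-1].repeat(2,0).repeat(2,1)]))
rep();goto(550,370,32,-93.8)
```

```text
t 13.45 p [550.3 365.7  51.7] psi -93.84 zaxis [-0.002 -0.003 -1.   ] F [ 0.5  0.  -0.3] w 51.7 q [-0.67  0.86  0.07  1.61 -0.09  0.67 -2.19]
green [588.2 355.7  40.3  32.5 -89. ]
green s [554.5 364.6 113.9  51.9  -5.6]
 t 13.50 p [550.9 366.4  52.7] psi -93.84 zaxis [-0.001 -0.002 -1.   ] F [-0.   0.2 -0.2] w 52.0 q [-0.67  0.86  0.07  1.61 -0.09  0.67 -2.19]
shift mm [-1.2 -3.6 20.7] turn deg -0.04
```

View pics/x11.png

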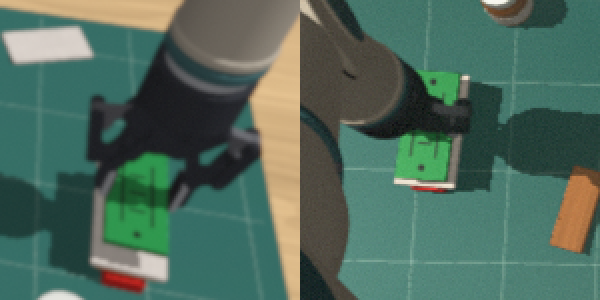

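>>> {"op": "drive_tool", "data": {
  "targets": "-0.5 -3 5 0 1;-0.5 -3 12 0 1;-0.5 -3 17 0 1;-0.5 -3 19 0 1;-0.5 -3 19 0 1;-0.5 -3 19 0 1"
}}

```text
time: 14.1
tool_pos: [0.5506, 0.3712, 0.0344]
eef_rot: [-3.14, 0.103, -0.0]
ft_force: [0.2, 0.4, -1.3]
grip_width: 0.0522
```

```bash
cat >> h.py <<'E'
def greenish(im):
    h=cv2.cvtColor(im,cv2.COLOR_RGB2HSV).astype(int);return (h[...,0]>45)&(h[...,0]<73)&(h[...,1]>120)&(h[...,2]>45)
_m=mask
def mask(im,col): return greenish(im) if col=="green2" else _m(im,col)
E
python3 - <<'E'
from h import *
t=read_camera("top");rep();z=(pose()[1][2]-14+23)/1e3
print("green",inbox("top",t,"green2",z,(90,150,170,270)))
s=read_camera("scene"); print("green s",inbox("scene",s,"green2",z,(400,150,500,310)))
cv2.imwrite("pics/x12.png",np.hstack([s[180:300,400:500,::-1].repeat(4,0).repeat(4,1),t[170:290,80:180,::-1].repeat(4,0).repeat(4,1)]))
rep();goto(550,370,27.5,-93.8)
E
```

```text
t 14.15 p [550.6 371.3  34.5] psi -93.74 zaxis [ 0.  0. -1.] F [-0.  -0.7  0.4] w 51.9 q [-0.68  0.89  0.07  1.61 -0.09  0.65 -2.2 ]
green [549.4 371.6 114.3  54.5  -3.5]
green s [555.4 370.7 115.3  53.8  -7. ]
 t 14.20 p [550.6 371.3  34.6] psi -93.74 zaxis [ 0.  0. -1.] F [ 0.7 -0.3 -0.8] w 51.6 q [-0.68  0.89  0.07  1.61 -0.09  0.65 -2.2 ]
shift mm [-0.6  1.4  7.1] turn deg 0.06
```

View pics/x12.png

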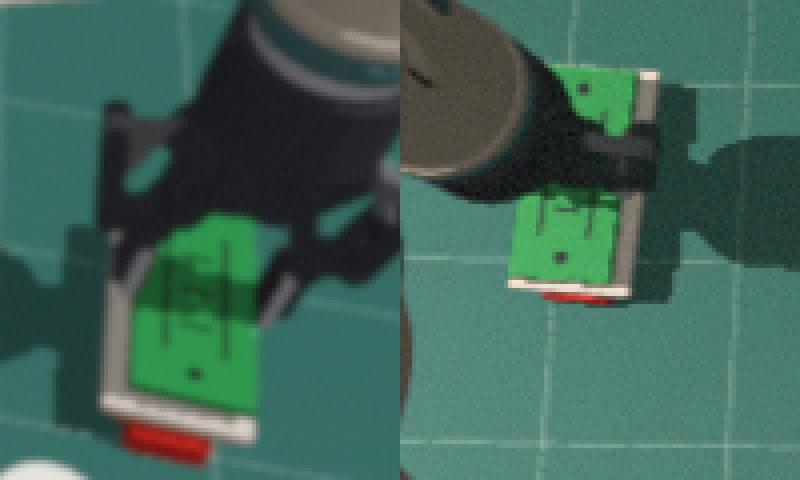

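>>> {"op": "drive_tool", "data": {
  "targets": "0.3 1.4 1 0 1;0.3 1.4 3 0 1;0.3 1.4 4 0 1;0.3 1.4 5 0 1;0.3 1.4 5 0 1;0.3 1.4 5 0 1"
}}

```text
time: 14.8
tool_pos: [0.5506, 0.3699, 0.0293]
eef_rot: [3.14, -0.102, -0.0]
ft_force: [-0.9, 0.7, -0.8]
grip_width: 0.0519
```

Run:
```python
from h import *
t=read_camera("top");rep();z=(pose()[1][2]-14+23)/1e3
print("green",inbox("top",t,"green2",z,(90,150,170,270)),z)
cv2.imwrite("pics/x13.png",t[170:290,80:180,::-1].repeat(5,0).repeat(5,1))
rep()
```

```text
t 14.85 p [550.7 369.9  29.3] psi -93.73 zaxis [ 0.  0. -1.] F [ 0.  -0.3 -1.4] w 51.7 q [-0.67  0.9   0.07  1.61 -0.09  0.64 -2.19]
green [549.7 369.6 114.   53.4  -3.5] 0.038338980933225394
 t 14.85 p [550.7 369.9  29.3] psi -93.73 zaxis [ 0.  0. -1.] F [ 0.  -0.3 -1.4] w 51.7 q [-0.67  0.9   0.07  1.61 -0.09  0.64 -2.19]
```

View pics/x13.png

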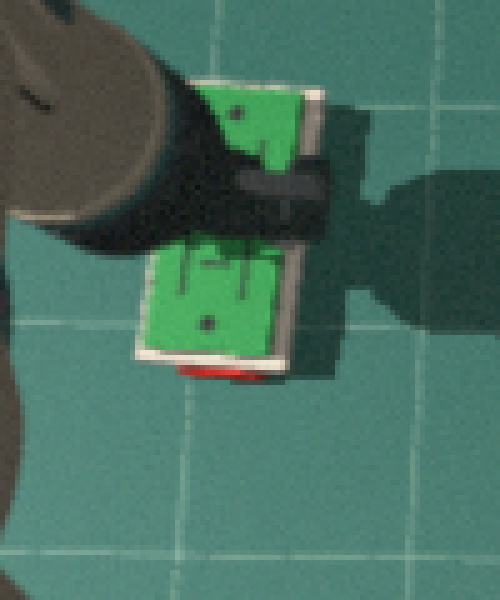

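>>> {"op": "drive_tool", "data": {
  "targets": "0.2 -0.3 1 0 1;0.2 -0.3 1.8 0 1;0.2 -0.3 1.8 0 1;0.2 -0.3 1.8 0 1"
}}

```text
time: 15.25
tool_pos: [0.5508, 0.3701, 0.0275]
eef_rot: [3.14, -0.102, -0.0]
ft_force: [0.3, 0.3, 0.1]
grip_width: 0.0519
```

Run:
```python
from h import *
rep()
```

```text
t 15.25 p [550.8 370.1  27.5] psi -93.74 zaxis [-0. -0. -1.] F [0.3 0.3 0.1] w 51.9 q [-0.67  0.9   0.07  1.61 -0.09  0.63 -2.19]
```

>>> {"op": "drive_tool", "data": {
  "targets": "0 0 0.5 0 1;0 0 0.8 0 1;0 0 0.8 0 1"
}}

```text
time: 15.55
tool_pos: [0.5509, 0.3703, 0.0271]
eef_rot: [-3.14, 0.102, -0.0]
ft_force: [-1.0, 0.6, 2.5]
grip_width: 0.0515
```

Run:
```python
from h import *
rep()
```

```text
t 15.55 p [550.9 370.3  27.1] psi -93.74 zaxis [ 0.  0. -1.] F [-1.   0.6  2.5] w 51.5 q [-0.67  0.9   0.07  1.61 -0.09  0.63 -2.19]
```

Contact felt (+2.5 N) at the expected height, so I'll release and retreat.

>>> {"op": "drive_tool", "data": {
  "targets": "0 0 0 0 0.3;0 0 0 0 0;0 0 0 0 0;0 0 0 0 0;0 0 0 0 0"
}}

```text
time: 16.05
tool_pos: [0.5509, 0.3701, 0.0266]
eef_rot: [3.14, -0.102, 0.0]
ft_force: [-0.1, -1.0, 0.2]
grip_width: 0.0853
```

>>> {"op": "drive_tool", "data": {
  "targets": "0 0 -15 0 0;0 0 -40 0 0;0 0 -75 0 0;0 0 -110 -4 0;0 40 -140 -10 0;0 85 -160 -18 0;0 130 -160 -26 0;0 170 -160 -34 0"
}}

```text
time: 16.85
tool_pos: [0.5403, 0.1982, 0.189]
eef_rot: [3.03, 0.827, 0.005]
ft_force: [0.5, -0.3, -0.4]
grip_width: 0.0854
```

Run:
```python
from h import *
rep()
for n in ["top","scene"]:
    im=cv2.imread(f"pics/{n}0.png")[:,:,::-1].copy()
    # bar pixels: brass component
    m=mask(im,"brass").astype(np.uint8); 
    k,l,st,ce=cv2.connectedComponentsWithStats(m)
    for i in range(1,k):
        if st[i,4]>60 and ((n=="top" and 380<ce[i,0]<480 and 150<ce[i,1]<260) or (n=="scene" and ce[i,0]<200 and 140<ce[i,1]<260)): print(n,st[i],ce[i])
im=cv2.imread("pics/top0.png");s=cv2.imread("pics/scene0.png")
cv2.imwrite("pics/bar.png",np.hstack([im[150:270,355:490].repeat(3,0).repeat(3,1),s[140:260,40:170].repeat(3,0).repeat(3,1)]))
```

```text
t 16.85 p [540.3 198.2 189. ] psi -59.45 zaxis [ 0.003 -0.    -1.   ] F [ 0.5 -0.3 -0.4] w 85.4 q [-0.34  0.57 -0.09  1.78  0.07  0.79 -1.51]
top [381 158  92   8 286] [427.04195804 161.33566434]
top [393 208  70  46 801] [427.09737828 232.90387016]
scene [ 84 150  82  40 673] [128.50965825 167.60178306]
scene [ 41 210  99  27 593] [ 90.28499157 222.98145025]
```

View pics/bar.png

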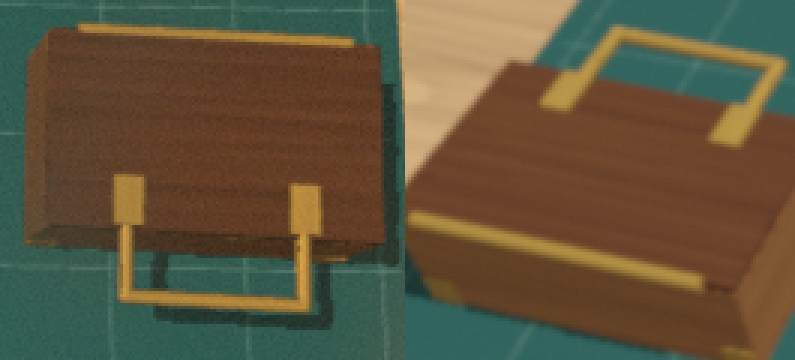

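```bash
cat > bar.py <<'E'
from h import *
def barfit(n,im,c0,c1,f,z=.084):
    m=mask(im,"brass"); pts=[]
    for c in range(c0,c1):
        r0,r1=f(c); rr=np.where(m[r0:r1,c])[0]
        if len(rr): pts.append((c,r0+rr.mean()))
    P=onplane(n,np.array(pts),z)[:,:2]*1e3
    vx,vy,x,y=cv2.fitLine(P.astype(np.float32),cv2.DIST_HUBER,0,.01,.01).ravel()
    return P,vx,vy,x,y
E
python3 - <<'E'
from bar import *
im=cv2.imread("pics/top0.png")[:,:,::-1].copy();s=cv2.imread("pics/scene0.png")[:,:,::-1].copy()
P,vx,vy,x,y=barfit("top",im,404,450,lambda c:(243,257)); print("top",P.mean(0),np.degrees(np.arctan2(vy,vx)))
P,vx,vy,x,y=barfit("scene",s,117,160,lambda c:(int(151+(c-111)*.196)-5,int(151+(c-111)*.196)+6)); print("scene",P.mean(0),np.degrees(np.arctan2(vy,vx)),x,y)
print("ends top",onplane("top",[[396.7,249],[456.3,251.3]],.084)[:,:2].round(4).tolist())
print("ends scene",onplane("scene",[[111,151],[165.7,161.7]],.084)[:,:2].round(4).tolist())
print("hinge strip", onplane("top",[[427,161.3]],.088), onplane("scene",[[90.3,223]],.088))
t=read_camera("top"); s=read_camera("scene")
print("stack top",inbox("top",t,"green2",.036,(90,150,170,270)),inbox("top",t,"white",.028,(100,165,150,255)))
print("stack scene",inbox("scene",s,"green2",.036,(400,200,500,310)),inbox("scene",s,"white",.028,(425,215,475,310)))
cv2.imwrite("pics/x14.png",np.hstack([s[180:320,400:500,::-1].repeat(4,0).repeat(4,1),t[160:300,60:160,::-1].repeat(4,0).repeat(4,1)]))
E
```

```text
top [ 476.63121073 -260.85443077] 87.64507
scene [ 475.69093104 -258.66781483] 87.86035 475.68677 -258.74286
ends top [[0.4774, -0.2005], [0.4748, -0.3212]]
ends scene [[0.4735, -0.3193], [0.4786, -0.1972]]
hinge strip [[ 0.66180011 -0.26811175  0.088     ]] [[ 0.66279572 -0.26483784  0.088     ]]Traceback (most recent call last):
  File "<stdin>", line 9, in <module>
  File "h.py", line 52, in inbox
    c=np.vstack([c[:,0] for c in cs if cv2.contourArea(c)>amin])
    return _nx.concatenate(arrs, 0, dtype=dtype, casting=casting)
           ~~~~~~~~~~~~~~~^^^^^^^^^^^^^^^^^^^^^^^^^^^^^^^^^^^^^^^
ValueError: need at least one array to concatenate
```

Run:
```python
from bar import *
rep(); goto(476.3,-260,190,-2.3)
```

```text
t 16.95 p [540.5 191.8 188.2] psi -60.16 zaxis [ 0.001 -0.005 -1.   ] F [-0.2  1.  -0.2] w 85.6 q [-0.34  0.57 -0.09  1.78  0.07  0.8  -1.51]
shift mm [-280.4  360.     0.4] turn deg -57.86
```

>>> {"op": "drive_tool", "data": {
  "targets": "-18 23 0 -4 0.6;-43 56 0 -11 0.6;-70 91 0 -19 0.6;-97 126 0 -27 0.6;-124 161 0 -35 0.6;-151 196 0 -43 0.6;-178 230 0 -51 0.6;-205 264 0 -57.5 0.6"
}}

```text
time: 17.75
tool_pos: [0.4959, -0.1326, 0.1878]
eef_rot: [2.258, 2.181, 0.001]
ft_force: [1.5, -1.1, -0.3]
grip_width: 0.0341
```

Run:
```python
from bar import *
rep(); goto(476.3,-260,140,-2.3)
t=read_camera("top"); s=read_camera("scene")
cv2.imwrite("pics/x14.png",np.hstack([s[180:320,400:500,::-1].repeat(4,0).repeat(4,1),t[160:300,60:160,::-1].repeat(4,0).repeat(4,1)]))
for a in [("top",t,"green2",.036,(90,150,170,270)),("top",t,"white",.028,(100,165,150,255)),("scene",s,"green2",.036,(400,200,500,310)),("scene",s,"white",.028,(425,215,475,310))]:
    try: print(a[0],a[2],inbox(*a))
    except Exception as e: print(e)
```

```text
t 17.75 p [ 495.9 -132.6  187.8] psi -1.98 zaxis [ 0.002 -0.001 -1.   ] F [ 1.5 -1.1 -0.3] w 34.1 q [ 0.48  0.52 -0.4   1.94  0.29  0.74 -0.12]
shift mm [-127.9  -15.2   47.9] turn deg 0.32
top green2 [550.  369.1 113.9  52.8  -3.7]
top white [508.1 389.8  92.2  46.5  40.5]
scene green2 [553.3 366.8 116.3  51.   -4. ]
scene white [552.7 367.8 125.3  65.1  -4.3]
```

View pics/x14.png

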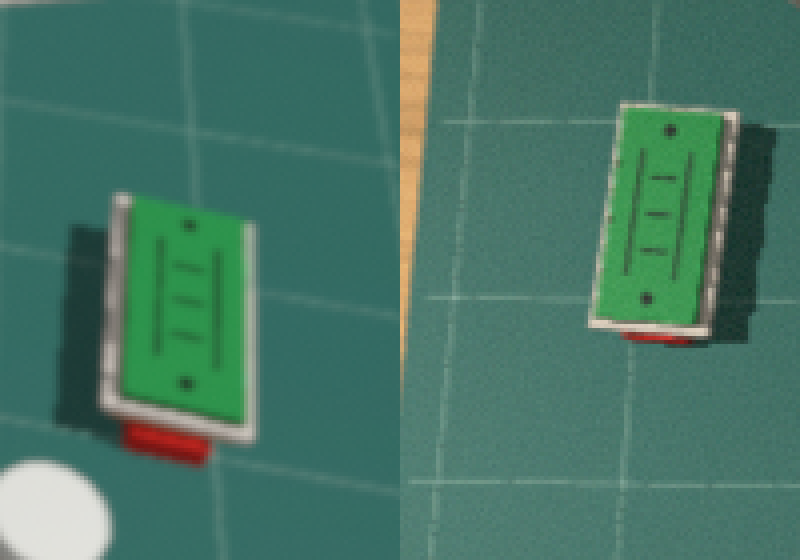

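The stack is square: green at (550.0, 369.1), −3.7° against the separator at (549.9, 370.2), −3.8°. On to the bar.

>>> {"op": "drive_tool", "data": {
  "targets": "-35 -4 0 0.3 0.6;-75 -9 10 0.3 0.6;-108 -13 25 0.3 0.6;-124 -15 40 0.3 0.6;-128 -15 48 0.3 0.6;-128 -15 48 0.3 0.6;-128 -15 48 0.3 0.6"
}}

```text
time: 18.55
tool_pos: [0.4768, -0.2558, 0.139]
eef_rot: [-2.267, -2.175, -0.002]
ft_force: [-0.4, 0.2, -0.3]
grip_width: 0.0341
```

Run:
```python
from bar import *
s=read_camera("scene");t=read_camera("top")
cv2.imwrite("pics/x15.png",np.hstack([s[80:220,60:200,::-1].repeat(3,0).repeat(3,1),t[150:290,350:490,::-1].repeat(2,0).repeat(2,1).repeat(1,0)[:280].repeat(1,1)]) if False else s[60:240,20:220,::-1].repeat(3,0).repeat(3,1))
rep(); goto(476.3,-260,68,-2.3)
```

```text
t 18.65 p [ 477.  -256.3  139.5] psi -2.37 zaxis [ 0.001  0.    -1.   ] F [ 0.7 -0.1 -0.2] w 33.8 q [ 0.68  0.62 -0.36  1.91  0.34  0.67  0.07]
shift mm [-3.8 -0.6 71.5] turn deg -0.07
```

View pics/x15.png

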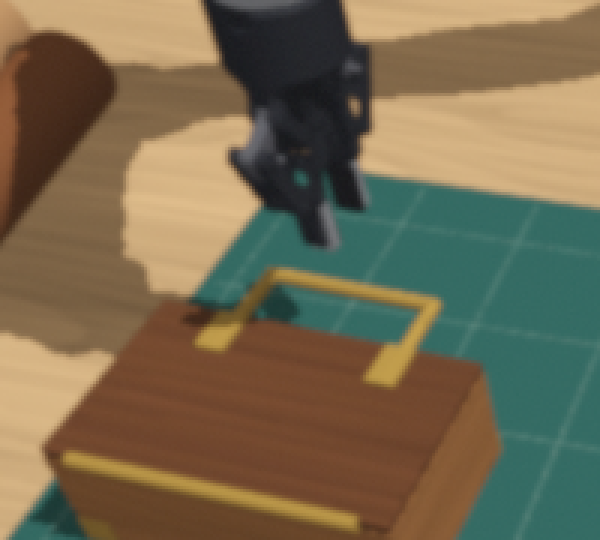

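The fingers straddle the bar line, with the bar at (355,285) in the crop just below the tips at (320,245) and (350,205). I'll descend in steps.

>>> {"op": "drive_tool", "data": {
  "targets": "-3 -0.6 15 0 0.6;-3 -0.6 30 0 0.6;-3 -0.6 45 0 0.6;-3 -0.6 55 0 0.6;-3 -0.6 55 0 0.6"
}}

```text
time: 19.15
tool_pos: [0.4748, -0.2601, 0.083]
eef_rot: [-2.267, -2.172, 0.001]
ft_force: [0.1, -0.1, 0.3]
grip_width: 0.0344
```

Run:
```python
from bar import *
s=read_camera("scene")
cv2.imwrite("pics/x16.png",s[60:240,20:220,::-1].repeat(3,0).repeat(3,1))
rep(); goto(476.3,-260,68,-2.3)
```

```text
t 19.20 p [ 475.3 -260.4   83.7] psi -2.47 zaxis [-0.  0. -1.] F [-1.2  0.5 -0.1] w 34.0 q [ 0.65  0.71 -0.31  1.94  0.39  0.56  0.04]
shift mm [ 0.4  1.  15.7] turn deg -0.17
```

View pics/x16.png

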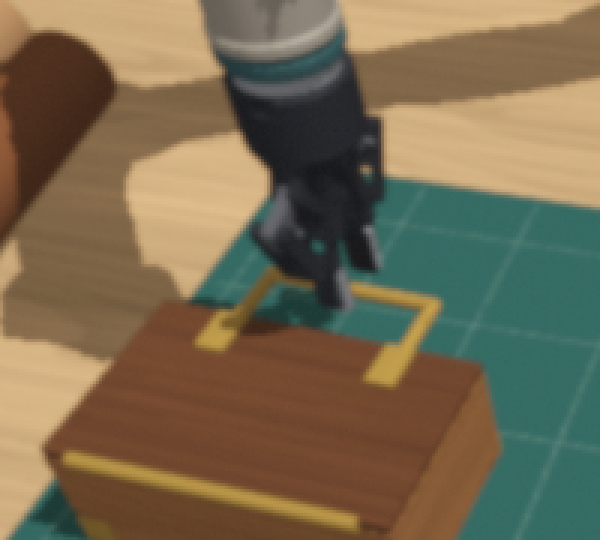

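The far finger, tip at (335,300), is on the gap side of the bar and the near one behind it. I'll go down and close.

>>> {"op": "drive_tool", "data": {
  "targets": "0 1 7 0 0.6;0 1 14 0 0.6;0 1 14 0 0.6;0 1 14 0 0.6;0 1 14 0 1;0 1 14 0 1;0 1 14 0 1;0 1 14 0 1"
}}

```text
time: 20.0
tool_pos: [0.4768, -0.2613, 0.0701]
eef_rot: [2.269, 2.171, 0.001]
ft_force: [0.7, 0.1, 1.9]
grip_width: 0.0076
```

Run:
```python
from bar import *
s=read_camera("scene")
cv2.imwrite("pics/x17.png",s[60:240,20:220,::-1].repeat(3,0).repeat(3,1))
rep()
```

```text
t 20.05 p [ 476.8 -261.4   70.1] psi -2.53 zaxis [ 0.002 -0.    -1.   ] F [ 1.3 -0.1  2.1] w 7.7 q [ 0.65  0.73 -0.3   1.94  0.4   0.53  0.02]
```

View pics/x17.png

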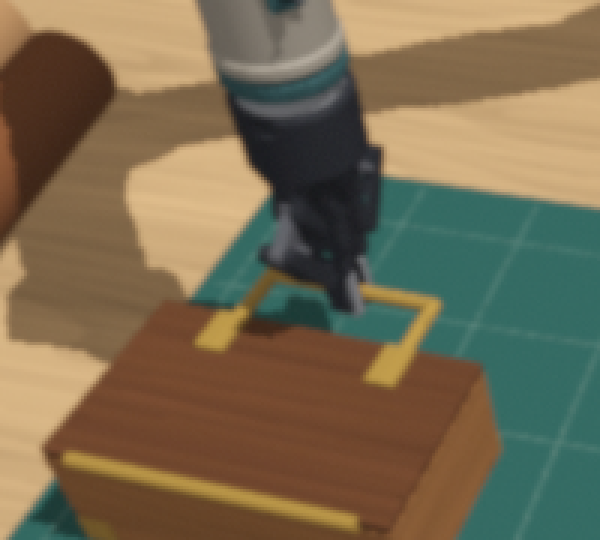

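>>> {"op": "drive_tool", "data": {
  "targets": "0 0.2 -8 0 1;0 0.7 -16 0 1;0 2.8 -32 0 1;0 6.3 -48 0 1;0 11.2 -63.3 0 1;0 14 -71 0 1;0 14 -71 0 1"
}}

```text
time: 20.75
tool_pos: [0.4923, -0.2619, 0.1425]
eef_rot: [2.267, 2.169, 0.004]
ft_force: [5.7, -0.8, -4.3]
grip_width: 0.0075
```

Run:
```python
from bar import *
s=read_camera("scene")
cv2.imwrite("pics/x18.png",s[40:240,20:220,::-1].repeat(3,0).repeat(3,1))
rep()
th=np.radians(60);u=np.array([np.cos(np.radians(-2.3)),np.sin(np.radians(-2.3))])
b=np.array([476.8,-261.4])+u*185*(1-np.cos(th)); print(b,70.1+185*np.sin(th))
goto(*b,70.1+185*np.sin(th),-2.53)
```

```text
t 20.80 p [ 492.1 -261.9  141.9] psi -2.51 zaxis [ 0.005 -0.001 -1.   ] F [ 5.9 -0.4 -4.6] w 7.7 q [ 0.68  0.63 -0.37  1.86  0.33  0.7   0.08]
[ 569.22548155 -265.11219081] 230.31469970012114
shift mm [  0.1  77.6 -88. ] turn deg 0.02
```

View pics/x18.png

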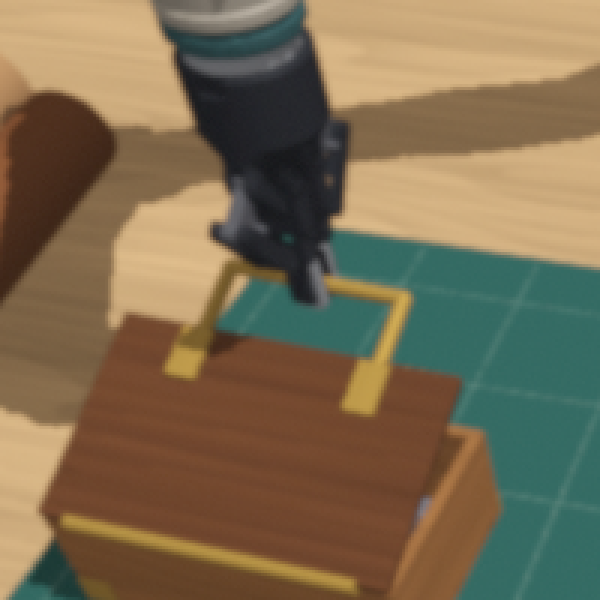

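The lid follows the gripper, about 23° open, with bar and fingers intact at (315,280) and small forces. I'll continue the arc.

>>> {"op": "drive_tool", "data": {
  "targets": "0 3 -7 0 1;0 9 -18 0 1;0 15 -28.4 0 1;0 24.2 -41.6 0 1;0 34.6 -54 0 1;0 46 -65.4 0 1;0 56 -74 0 1;0 64 -80 0 1"
}}

```text
time: 21.6
tool_pos: [0.5528, -0.2644, 0.2198]
eef_rot: [-2.268, -2.17, 0.003]
ft_force: [0.7, -0.5, -3.9]
grip_width: 0.0079
```

Run:
```python
from bar import *
rep(); goto(569.2,-265.1,230.3,-2.53)
```

```text
t 21.60 p [ 552.8 -264.4  219.8] psi -2.53 zaxis [-0.004  0.001 -1.   ] F [ 0.7 -0.5 -3.9] w 7.9 q [ 0.65  0.61 -0.4   1.63  0.28  0.96  0.11]
shift mm [  0.1  16.4 -10.6] turn deg -0.00
```

>>> {"op": "drive_tool", "data": {
  "targets": "0 5 -3.5 0 1;0 10 -7 0 1;0 14 -9 0 1;0 15 -9.5 0 1;0 15 -9.5 0 1;0 15 -9.5 0 1;0 15 -9.5 0 1"
}}

```text
time: 22.3
tool_pos: [0.5681, -0.2651, 0.2302]
eef_rot: [-2.269, -2.171, 0.001]
ft_force: [-2.2, 0.2, -0.7]
grip_width: 0.0075
```

Run:
```python
from bar import *
s=read_camera("scene");t=read_camera("top")
cv2.imwrite("pics/sc19.png",s[:,:,::-1]);cv2.imwrite("pics/top19.png",t[:,:,::-1])
cv2.imwrite("pics/x19.png",np.vstack([s[40:240,20:220,::-1].repeat(2,0).repeat(2,1),t[130:280,350:550,::-1].repeat(2,0).repeat(2,1)])[:600])
cv2.imwrite("pics/x19.png",np.hstack([s[40:240,20:220,::-1].repeat(2,0).repeat(2,1),t[100:300,350:550,::-1].repeat(2,0).repeat(2,1)]))
rep(); goto(569.2,-265.1,230.3,-2.53)
```

```text
t 22.40 p [ 568.3 -265.2  230.3] psi -2.54 zaxis [-0.001  0.    -1.   ] F [-3.7  1.  -0.7] w 7.2 q [ 0.63  0.62 -0.4   1.58  0.27  1.    0.1 ]
shift mm [ 0.1  0.9 -0. ] turn deg -0.01
```

View pics/x19.png

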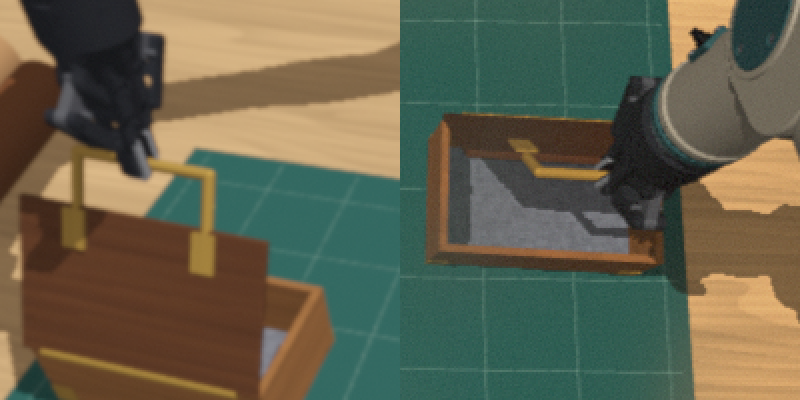

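Run:
```python
from bar import *
o1,d1=ray("scene",[[126,125]]);o2,d2=ray("top",[[418,186]])
d1=d1[0];d2=d2[0]
A=np.c_[d1,-d2]; st=np.linalg.lstsq(A,o2-o1,rcond=None)[0]
P,Q=o1+st[0]*d1,o2+st[1]*d2; print(P.round(4),Q.round(4),"gap mm",1e3*np.linalg.norm(P-Q))
# per-angle prediction of bar's +y end and comparison with pixels
h=np.array([476.5,-260.5])+185*np.array([np.cos(np.radians(-2.3)),np.sin(np.radians(-2.3))])
u=np.array([np.cos(np.radians(-2.3)),np.sin(np.radians(-2.3))]);v=np.array([-u[1],u[0]])
for a in (56,58,60,62,64):
    t=np.radians(a);xy=h-u*185*np.cos(t)+v*57; B=np.array([xy[0],xy[1],84+185*np.sin(t)])/1e3
    print(a,B.round(3),project("scene",B).round(1),project("top",B).round(1))
M=(P+Q)/2*1e3; print("angle cam",np.degrees(np.arctan2(M[2]-84,(h-M[:2])@u)))
s,p,R,_=pose(); print("angle robot",np.degrees(np.arctan2(p[2]+13.9-84,(h-p[:2])@u)),h)
```

```text
[ 0.5694 -0.2004  0.2441] [ 0.5693 -0.2     0.244 ] gap mm 0.4310804520986835
56 [ 0.56  -0.207  0.237] [[125.8 124.4]] [[421. 192.]]
58 [ 0.566 -0.207  0.241] [[123.7 124.6]] [[421.6 188.5]]
60 [ 0.571 -0.207  0.244] [[121.6 125. ]] [[422.1 185. ]]
62 [ 0.577 -0.207  0.247] [[119.4 125.6]] [[422.7 181.4]]
64 [ 0.583 -0.208  0.25 ] [[117.2 126.3]] [[423.2 177.7]]
angle cam 59.402727336058234
angle robot 59.85017491991077 [ 661.3509631  -267.92438162]
```

>>> {"op": "drive_tool", "data": {
  "targets": "0 0.8 -0.4 0 1;0 0.8 -0.4 0 1;0 0.8 -0.4 0 1;0 0.8 -0.4 0 1;0 0.8 -0.4 0 1;0 0.8 -0.4 0 1;0 0.8 -0.4 0 1;0 0.8 -0.4 0 1"
}}

```text
time: 23.2
tool_pos: [0.5695, -0.2652, 0.2309]
eef_rot: [-2.27, -2.171, 0.0]
ft_force: [-5.3, 0.8, 2.6]
grip_width: 0.0076
```

Run:
```python
from bar import *
s=read_camera("scene");t=read_camera("top")
cv2.imwrite("pics/sc20.png",s[:,:,::-1])
rep(); h=np.array([661.3,-267.9]);u=np.array([.9992,-.0401])
s_,p,R,_=pose(); print("angle robot",np.degrees(np.arctan2(p[2]+13.9-84,(h-p[:2])@u)))
for a in [("top",t,"green2",.036,(90,150,170,270)),("scene",s,"green2",.036,(400,200,500,310)),("scene",s,"white",.028,(425,215,475,310))]: print(a[0],a[2],inbox(*a))
```

```text
t 23.30 p [ 569.4 -265.2  230.9] psi -2.54 zaxis [-0.001  0.    -1.   ] F [-4.4  2.3  2.1] w 7.5 q [ 0.63  0.62 -0.4   1.57  0.27  1.    0.1 ]
angle robot 60.25123667365814
top green2 [550.  369.2 113.9  52.6  -3.7]
scene green2 [553.4 366.8 116.3  51.   -4. ]
scene white [552.7 367.8 125.3  65.1  -4.3]
```

View pics/sc20.png

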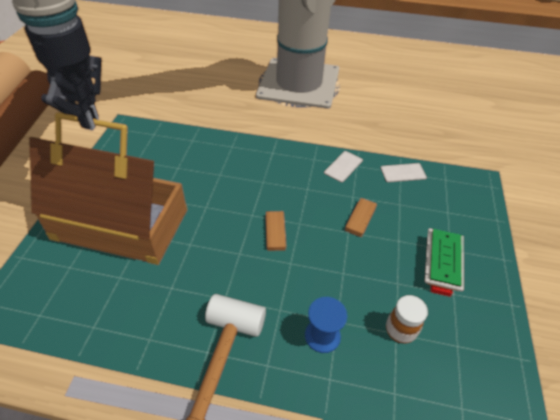

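The last picture shows the lid held open at (90,120), the stack intact on the carrier at (445,258), and the mallet, spool and jar where they started. Handing in.

Run:
```python
from bench import *
print(job_done())
```

```text
the job is handed in; nothing more can be done
None
```

I built the stack on the red carrier: orange, then the largest white separator, then green. I then lifted the lid by its brass bar and handed in at 23.3 s, with the gripper still holding it open.

- **Stack:** by the top camera, the separator sits about 0.1 mm and 0.1° from the orange template. The green template is about 1 mm and 0.1° from the separator. The scene camera agreed on the offsets to about 1 mm, though its absolute positions sit 1–3 mm away from the top camera's.
- **Lid:** the last arm reading put it at about 60.3°. Before a final nudge of about 1 mm, the two cameras gave 59.4° and the arm 59.9°, so they disagreed by about half a degree. The largest wrist force I saw while moving or holding the lid was about 8 N.
- **Gripper opening:** it read about 2 mm under the true width on every grasp (61.9, 51.8 and 7.7 mm for parts of 64, 54 and 10 mm). I took this as a constant offset.
- **Bystanders:** by eye in the last picture, the jar, spool and mallet were where they started. Nothing had fallen.

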